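# Unstack the checked instruments into their foam cradles

## Task

Take apart the stack of four instrument units and set each one flat, right way up, in the recess of the foam cradle that matches its own shape and size (long, short, round, square). Keep the units upright, put them down gently without dropping them, and leave the small glass bottle standing where it is.

Things in the scene. Friction and masses are not known exactly. Their poses are not given: they have to be found in the camera images.
- long_mid (a point): Long instrument unit, bottom of the stack, on the table: a dark blue box with a light grey top panel, 62 mm (its x) by 170 mm (its y) by 42 mm high. The point is its centre, 21 mm above its underside; z up. About 0.6 kg. Grasp it across its 62 mm width; its top is flat. Half a turn about the vertical makes no difference.
- short_mid (a point): Short instrument unit, lying flat and loose on the long unit, nearly parallel with it: the same look, 54 mm (x) by 130 mm (y) by 38 mm high. The point is its centre, 19 mm above its underside; z up. About 0.35 kg. Half a turn about the vertical makes no difference.
- round_mid (a point): Round dial unit, standing loose on one half of the short unit: a dark blue cylinder 50 mm in diameter and 40 mm high, with a 22 mm wide knob standing 10 mm above its top. The point is half-way up the cylinder, 20 mm above its underside; z up. About 0.14 kg. It stands side by side with the square unit, about 16 mm apart along the short unit's y, so the fingers fit only along the short unit's x (both long sides are free).
- square_mid (a point): Square socket unit, standing loose on the other half of the short unit: a dark blue block 50 by 50 mm and 40 mm high, with two 11 mm wide metal sockets standing 10 mm above its top. The point is half-way up the block, 20 mm above its underside; x and y are square to its sides (x across the short unit), z up. About 0.14 kg. Quarter turns make no difference.
- cradle_long_floor (a point): Fixed white foam cradle, 15 mm high, on the table; its dark recess floor is 8 mm above the table and the rim stands 7 mm above that floor. Outside 102 (x) by 210 mm (y), recess 78 (x) by 186 mm (y), for the long unit. The point is the centre of the recess floor; z up.
- cradle_short_floor (a point): Fixed white foam cradle, 15 mm high, on the table; its dark recess floor is 8 mm above the table and the rim stands 7 mm above that floor. Outside 94 (x) by 170 mm (y), recess 70 (x) by 146 mm (y), for the short unit. The point is the centre of the recess floor; z up.
- cradle_round_floor (a point): Fixed white foam cradle, 15 mm high, on the table; its dark recess floor is 8 mm above the table and the rim stands 7 mm above that floor. Outside 92 mm square, round recess 66 mm in diameter, for the round unit. The point is the centre of the recess floor; z up.
- cradle_square_floor (a point): Fixed white foam cradle, 15 mm high, on the table; its dark recess floor is 8 mm above the table and the rim stands 7 mm above that floor. Outside 92 mm square, recess 66 mm square with sides along its x and y, for the square unit. The point is the centre of the recess floor; z up.
- bottle_mid (a point): Small amber glass bottle standing loose among the cradles, 36 mm in diameter, 75 mm high; to be left standing where it is. The point is half-way up on its axis; z up.
There are look-alikes about, which are no part of the job. What is shaped like the part that bears cradle_round_floor but green is not meant.

How it is judged:
By the outcome, as a careful person would: the job done as asked, in the order asked, and still so for the second after the job is handed in, with the robot touching nothing.
It also fails if it takes over 115 s, if anything falls off the work surface, if the arm or the gripper's body presses on something with over 40 N, if the wrist force passes 120 N, or if a joint passes its speed limit or range.

## Robot

A 6-joint arm with a two-finger parallel gripper is mounted at the origin on the work surface. World frame = base frame: x ahead of the robot, y to its left, z up, the work surface at z = 0. Lengths are in m, angles in rad, forces in N, time in s.
With the tool pointing down it reaches from about 0.3 to 0.875 m from the base axis. Payload 6.4 kg.
Tool frame: the origin (TCP) lies at the very end of the fingers, on their centre line; the grasp point (between the pads) lies 19 mm behind it; z points along the fingers, y is the line along which they close (so a half turn about z gives the same grasp; the last joint's range is limited). The gripper opens to 85 mm and grips with 20 to 120 N. Pads are 22 mm wide; open, the fingers measure 114 mm over their backs; the gripper's body (76 mm by 85 mm) begins 54 mm behind the grasp point. The pads swing forward as they close: fully open they stand 13 mm farther back than shut.
Start: joints at [1.056, 0.181, 1.607, -0, 1.354, -0.206], TCP at [0.175, 0.548, 0.231] pointing down, gripper open.
Joint ranges: [-2.99, 2.99], [-0.89, 2.07], [0.3, 2.58], [-1.14, 4.28], [0, 2.63], [-3.12, 3.12]. Speed limits (rad/s): [2.57, 2.57, 3.01, 3.14, 3.14, 3.14].

## Interface

Orientations are given as a unit quaternion [x, y, z, w].
In Python, from bench import env gives the robot as it stands.
- The arm moves only by the tool servo_tool, never from a script. Its argument "deltas" is text: rows parted by semicolons, each of 5 numbers parted by spaces: the shift along the tool's x, y, z in mm, then the turn about the tool's z in degrees, then the closure, from -1 (fully open) to 1 (shut). In form: dx dy dz twist fingers; .... A call has exactly 5 rows; each row is the pose to reach, as a shift and turn from the pose commanded when the call began, along the tool's axes at that moment; what a row does not reach only later rows make up. A row lasts 1/8 s, in which the tool goes at most 62.5 mm and 10.7 degrees, less where a joint would pass 70% of its speed; a pose out of reach is approached as far as the arm can. A call with a gripper value outside its range is refused whole. The fingers move at their own pace and stop on an object; "grip_force" is the grip in N (left out, the last holds). Time passes only in rows, so rows that repeat a pose let the fingers close, or fill a call up. It gives the time, the measured TCP pose, the force, the opening and the grip force at its end, in the units of the state.
- env.state(): the state, without advancing time (a new reading comes with each control period).
- env.snapshot(name): name is "side" or "top" or "wrist"; returns (picture, depth): 420x560x3 uint8, red, green, blue; 420x560 float32, m along the optical axis (not along the pixel's ray), 0 where there is no reading.
- env.calibration(name): a dict with "mtx" (3x3 intrinsics, pixels), "origin" and "rotation" of the camera in the world; the wrist camera has in their place "T_tool_cam" (4x4, takes a point from camera to tool coordinates, whose origin is the TCP and whose axes are the flange's). Camera axes: x right, y up, looking along -z (the intrinsics and any distortion apply to the point x, -y, -z); pixel columns grow to the right and rows downward; lengths in m; the calibration is good to about 2 mm. A picture is of the moment at which its call begins: read the wrist's pose just before it. calibration takes no time and is no camera call.
- env.job_done(): hands the job in; it is judged then, once.
The state is a dict: "clock": time; "q": joint angles; "qd": joint speeds; "tau": joint torques, N m; "position": TCP position; "eef_rot": TCP orientation; "wrist_force": force on the tool from outside, world axes, zero at the start; "ft_torque": the same for the moment, N m; "opening": finger opening in m; "grasp_force": force on a finger pad.
Only numpy, scipy, OpenCV 4.12 (cv2) and the standard library are available. Lean on these libraries where they do the work, as an engineer would, in place of code of your own. Each camera call takes 0.05 s, during which the arm holds its last target. There are 200 camera calls.

## Working session

There is one attempt and no reset: what is moved stays moved. The work goes in short steps, Python scripts to look and compute and a tool call to move; the robot and the scene stay as the last step left them, time stands still between calls to the robot, and variables do not carry over. Pictures are saved under pics/ and viewed, at most 14 in all, crops included, and the job is handed in when it is done.

Besides the shell and the picture viewer there is one more tool, called as a command line: name --argument value ..., lists and objects as JSON in quotes. servo_tool: Moves the arm, as the interface text tells. Its arguments: {"type":"object","properties":{"deltas":{"type":"string"},"grip_force":{"type":"number"}},"required":["deltas"]}

```bash
ls; mkdir -p pics; cat > h.py <<'E'
import numpy as np, cv2
from bench import env
from scipy.spatial.transform import Rotation as R
def cloud(name):
    s=env.state(); p,d=env.snapshot(name); c=env.calibration(name)
    K=np.array(c['mtx']); v,u=np.mgrid[:d.shape[0],:d.shape[1]]
    x=(u-K[0,2])/K[0,0]*d; y=(v-K[1,2])/K[1,1]*d
    P=np.stack([x,-y,-d],-1)
    if 'T_tool_cam' in c:
        T=np.array(c['T_tool_cam']); P=P@T[:3,:3].T+T[:3,3]
        P=P@R.from_quat(s['eef_rot']).as_matrix().T+np.array(s['position'])
    else: P=P@np.array(c['rotation']).T+np.array(c['origin'])
    P[d==0]=np.nan
    return p,P
def save(p,f): cv2.imwrite('pics/'+f,cv2.cvtColor(p,cv2.COLOR_RGB2BGR))
E
python3 - <<'E'
from h import *
for n in ['top','side']:
    p,P=cloud(n); save(p,n+'0.png'); np.savez('pics/'+n+'0',p=p,P=P); print({k:np.round(v,3).tolist() if not isinstance(v,str) else v for k,v in env.calibration(n).items()})
print(env.state())
E
```

```text
picsTraceback (most recent call last):
  File "<stdin>", line 3, in <module>
  File "h.py", line 12, in cloud
    else: P=P@np.array(c['rotation']).T+np.array(c['origin'])
            ~^~~~~~~~~~~~~~~~~~~~~~~~~~
ValueError: matmul: Input operand 1 has a mismatch in its core dimension 0, with gufunc signature (n?,k),(k,m?)->(n?,m?) (size 4 is different from 3)
```

```bash
sed -i "s/P@np.array(c\['rotation'\]).T/P@R.from_quat(c['rotation']).as_matrix().T/" h.py
python3 - <<'E'
from h import *
for n in ['top','side']:
    print({k:np.round(v,3).tolist() if not isinstance(v,str) else v for k,v in env.calibration(n).items()})
    p,P=cloud(n); save(p,n+'0.png'); np.savez('pics/'+n+'0',p=p,P=P); print(P[::100,::140].round(2).tolist())
print(env.calibration('wrist'));print(env.state())
E
```

```text
{'mtx': [[486.109, 0.0, 285.979], [0.0, 486.109, 208.194], [0.0, 0.0, 1.0]], 'origin': [0.309, -0.072, 1.298], 'rotation': [-0.062, 0.068, 0.707, -0.701]}
[[[1.68, 1.23, -0.75], [1.68, 0.58, -0.75], [1.67, -0.07, -0.75], [1.66, -0.72, -0.74]], [[0.87, 0.72, -0.0], [0.83, 0.3, 0.09], [0.86, -0.07, -0.0], [0.84, -0.46, 0.03]], [[0.54, 0.6, 0.16], [0.58, 0.31, -0.0], [0.57, -0.07, -0.0], [0.57, -0.45, 0.0]], [[0.31, 0.62, 0.09], [0.31, 0.3, -0.0], [0.3, -0.07, -0.0], [0.3, -0.43, -0.0]], [[0.09, 0.57, 0.14], [0.06, 0.29, 0.0], [0.06, -0.06, 0.02], [0.05, -0.42, 0.01]]]
{'mtx': [[499.405, 0.0, 266.516], [0.0, 499.405, 207.609], [0.0, 0.0, 1.0]], 'origin': [0.419, 1.262, 0.931], 'rotation': [-0.009, 0.478, 0.877, -0.044]}
[[[2.38, -1.96, 0.27], [1.48, -1.99, 0.3], [0.6, -1.97, 0.34], [-0.13, -1.47, 0.46]], [[2.36, -1.65, -0.28], [1.55, -1.96, -0.35], [0.58, -1.97, -0.29], [-0.22, -1.45, -0.05]], [[2.24, -1.2, -0.75], [1.4, -1.33, -0.76], [0.48, -0.24, -0.01], [0.06, 0.01, 0.18]], [[1.79, -0.38, -0.76], [0.81, 0.32, 0.0], [0.44, 0.4, 0.11], [0.2, 0.61, 0.34]], [[1.5, 0.14, -0.76], [0.68, 0
[... 552 characters left out ...]
1.00000000e+00]])}
{'clock': 0.15, 'q': array([ 1.05568744e+00,  1.81376559e-01,  1.60777824e+00, -9.07950674e-06,
        1.35379553e+00, -2.06339133e-01]), 'qd': array([-0.00133474, -0.00076977, -0.003501  ,  0.00092769, -0.00189297,
       -0.00085394]), 'tau': array([ 8.40107459e-04, -4.45260286e+01, -3.51689780e+01, -4.61406908e-04,
        5.92504904e-03, -5.82033613e-05]), 'position': array([0.1745296 , 0.54742883, 0.23058767]), 'eef_rot': array([ 1.53771318e-01,  9.88106230e-01, -6.36713259e-04, -2.35449609e-04]), 'wrist_force': array([ 0.44101797, -0.12002574, -0.57499891]), 'ft_torque': array([0.04560946, 0.03938604, 0.00738442]), 'grasp_force': 0.0, 'opening': 0.08567996304001532}
```

View pics/top0.png

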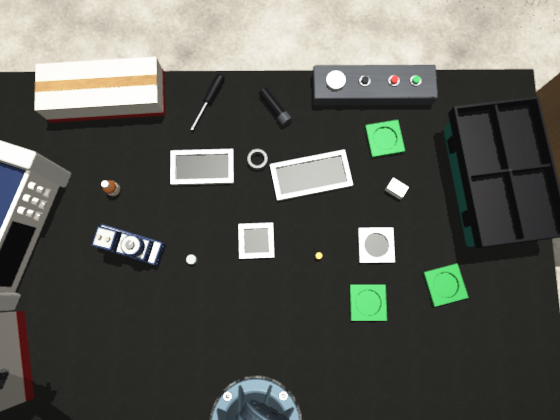

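View pics/side0.png

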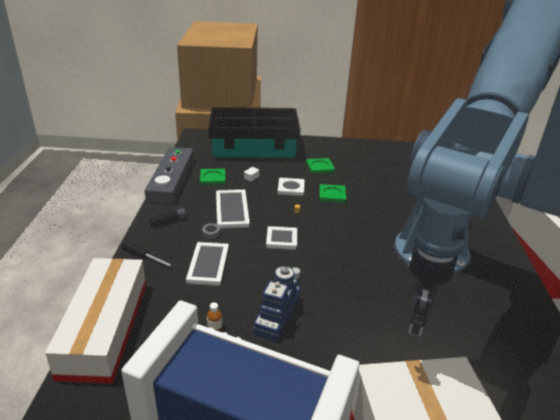

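```bash
cat >> h.py <<'E'
def cast(name,uv,z):
    c=env.calibration(name);K=np.array(c['mtx']);uv=np.atleast_2d(uv).astype(float)
    if 'T_tool_cam' in c:
        s=env.state();T=np.array(c['T_tool_cam']);Rt=R.from_quat(s['eef_rot']).as_matrix()
        Rw=Rt@T[:3,:3]; o=Rt@T[:3,3]+np.array(s['position'])
    else: Rw=R.from_quat(c['rotation']).as_matrix(); o=np.array(c['origin'])
    r=np.stack([(uv[:,0]-K[0,2])/K[0,0],-(uv[:,1]-K[1,2])/K[1,1],-np.ones(len(uv))],-1)@Rw.T
    return o+r*((z-o[2])/r[:,2])[:,None]
def rect(xy):
    (c,(w,h),a)=cv2.minAreaRect((np.array(xy)[:,:2]*1000).astype(np.float32))
    if w>h: w,h,a=h,w,a+90   # a-> direction of short side, deg
    a=(a+90)%180-90
    return np.round(c,1),round(w,1),round(h,1),round(a,1)
E
python3 - <<'E'
from h import *
d=np.load('pics/top0.npz');p,P=d['p'].astype(int),d['P']
m=((p.min(-1)>170)&(P[...,0]>0.35)).astype(np.uint8)
m=cv2.morphologyEx(m,cv2.MORPH_CLOSE,np.ones((3,3)))
cs,_=cv2.findContours(m,cv2.RETR_EXTERNAL,cv2.CHAIN_APPROX_NONE)
for c in cs:
    if cv2.contourArea(c)>500 and c[:,0,1].mean()<300:
        print('white',c[:,0].mean(0).round(),rect(cast('top',c[:,0],.015)))
u0,v0=np.array([80,210]),0
sub=P[205:285,80:180]; z=sub[...,2]
for lo,hi in [(.025,.05),(.065,.085),(.11,.128),(.128,.145)]:
    k=(z>lo)&(z<hi); print(lo,k.sum(),np.median(z[k]) if k.any() else 0, rect(sub[k][:,:2]) if k.sum()>5 else '')
b=P[170:205,95:130]; k=b[...,2]>.05; print('bottle',b[k].mean(0),b[k].max(0),b[k].min(0))
import collections
# obstacles
z=P[...,2]; m=((z>.05)&(P[...,0]>.2)).astype(np.uint8)
n,l,s,c=cv2.connectedComponentsWithStats(m)
for i in range(1,n):
    if s[i,4]>30: q=P[l==i]; print(s[i],q.min(0).round(2),q.max(0).round(2))
big=cv2.resize(p[170:290,70:200].astype(np.uint8),None,fx=4.5,fy=4.5,interpolation=cv2.INTER_CUBIC); save(big,'stack.png')
E
```

```text
white [376. 245.] (array([ 447.5, -321. ]), 93.1, 94.6, -0.4)
white [256. 240.] (array([461.2,  -2. ]), 93.9, 93.9, -88.2)
white [311. 174.] (array([ 640.6, -151.4]), 104.6, 211.7, 11.0)
white [201. 166.] (array([665.6, 146.9]), 96.0, 172.5, 0.7)
white [ 17. 187.] (array([609.2, 639.9]), 94.8, 277.4, -84.4)
white [96. 97.] (array([867.1, 446.6]), 56.0, 341.9, 3.5)
white [281.  37.] (array([1025.6,  -72.2]), 277.7, 1630.5, -0.2)
0.025 382 0.04118396737663699 (array([450.5, 329.9]), 62.3, 172.9, -17.6)
0.065 303 0.07893903503662458 (array([447.5, 329.4]), 54.3, 129.2, -15.8)
0.11 714 0.11945137456285704 (array([447.9, 330.4]), 49.6, 117.7, -15.1)
0.128 66 0.12971346031567021 (array([446.7, 333.9]), 17.7, 92.4, -11.0)
bottle [0.60176487 0.38414067 0.06387358] [0.61605643 0.39938211 0.07895661] [0.58904926 0.37320456 0.05012777]
[  34   57  127   59 6435] [0.8  0.26 0.05] [0.95 0.58 0.1 ]
[320  65  39  34 471] [ 0.84 -0.28  0.05] [ 0.94 -0.18  0.07]
[352  65  49  24 316] [ 0.87 -0.4   0.05] [ 0.94 -0.27  0.07]
[398  65  33  34 254] [ 0.84 -0.48  0.05] [ 0.94 -0.39  0.07]
[385  74  23  17 147] [ 0.87 -0.42  0.05] [ 0.91 -0.36  0.07]
[339  86  35  13  97] [ 0.84 -0.32  0.05] [ 0.88 -0.23  0.06]
[  447    97   113   152 13614] [ 0.43 -0.76  0.05] [ 0.81 -0.51  0.14]
[   0  141   64  170 5330] [0.29 0.5  0.05] [0.68 0.63 0.21]
[101 181  12  11  90] [0.59 0.37 0.05] [0.62 0.4  0.08]
[  91  226   62   36 1259] [0.4  0.26 0.05] [0.49 0.4  0.14]
[  0 312  18  37 532] [0.2  0.59 0.05] [0.28 0.61 0.12]
```

View pics/stack.png

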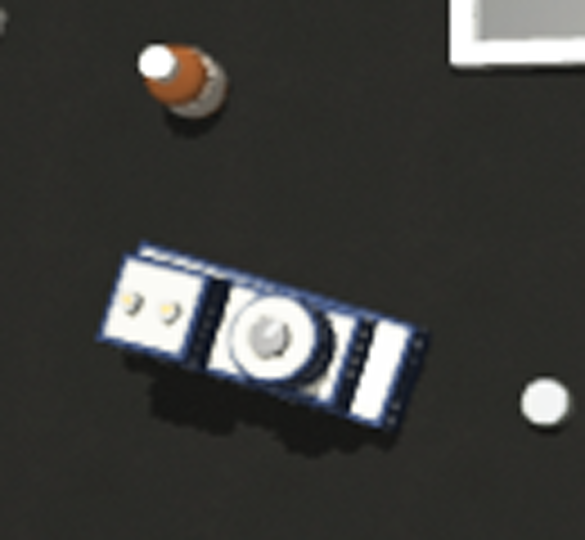

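```bash
cat >> h.py <<'E'
def go(x,y,z,yaw):
    """delta (mm,deg) in tool axes to reach TCP x,y,z (m) with tool-y at world yaw (deg, mod 180)"""
    s=env.state();M=R.from_quat(s['eef_rot']).as_matrix()
    d=M.T@(np.array([x,y,z])-s['position'])*1000
    cur=np.degrees(np.arctan2(M[1,1],M[0,1])); t=-((yaw-cur+90)%180-90)
    print('go',d.round(1),'twist',round(t,1),'alt',round(t-180*np.sign(t),1),'q6 deg',np.degrees(s['q'][5]).round(), 'tilt',M[:,2].round(3),'t',s['clock'])
E
python3 -c "
from h import *
go(.448,.33,.24,-16)"
```

```text
go [-326.6 -124.1   -9.3] twist 88.3 alt -91.7 q6 deg -12.0 tilt [-0.001 -0.001 -1.   ] t 0.15
```

servo_tool --deltas "-50 -20 -2 10 -1; -100 -40 -4 20 -1; -150 -60 -6 30 -1; -200 -80 -8 40 -1; -250 -100 -9 50 -1"

```text
clock: 0.78
position: [0.3836, 0.3753, 0.2402]
eef_rot: [0.559, 0.829, -0.0, -0.0]
wrist_force: [0.1, 1.1, -0.7]
opening: 0.0853
grasp_force: 0.0
```

```bash
python3 -c "
from h import *
go(.448,.33,.24,-16)"
```

```text
go [-66.1  42.8   0.2] twist 38.0 alt -142.0 q6 deg 10.0 tilt [-0.  0. -1.] t 0.775
```

servo_tool --deltas "-25 15 0 10 -1; -50 30 0 20 -1; -66 43 0 30 -1; -66 43 0 38 -1; -66 43 0 38 -1"

```text
clock: 1.4
position: [0.4474, 0.3315, 0.2399]
eef_rot: [0.797, 0.604, -0.0, -0.0]
wrist_force: [-0.5, -0.1, 0.4]
opening: 0.0855
grasp_force: 0.0
```

```bash
cat > stack.py <<'E'
from h import *
import sys
p,P=cloud('wrist'); save(p,sys.argv[1]+'.png')
z=P[...,2]
near=(abs(P[...,0]-.448)<.15)&(abs(P[...,1]-.33)<.15)
def comps(lo,hi,n=150):
    m=((z>lo)&(z<hi)&near).astype(np.uint8)
    k,l,s,c=cv2.connectedComponentsWithStats(m)
    for i in range(1,k):
        if s[i,4]>n:
            q=P[l==i]; (cc,r)=cv2.minEnclosingCircle((q[:,:2]*1000).astype(np.float32))
            print((lo,hi),s[i,4],c[i].round(),'z',np.median(q[:,2]).round(4),'rect',rect(q),'circ',np.round(cc,1),round(r,1))
for a in sys.argv[2:]:
    lo,hi=map(float,a.split(',')); comps(lo,hi)
print(env.state()['position'])
E
python3 stack.py w1 .117,.124 .127,.133 .075,.083 .036,.046
```

```text
(0.117, 0.124) 3358 [283. 161.] z 0.1195 rect (array([458.4, 363.6]), 49.9, 50.1, -13.9) circ [458.6 363.5] 34.1
(0.117, 0.124) 1744 [283. 236.] z 0.1197 rect (array([441.2, 299. ]), 48.6, 48.9, 80.0) circ [441.2 298.8] 24.8
(0.127, 0.133) 162 [283. 151.] z 0.1293 rect (array([461.2, 374.2]), 10.1, 10.7, -15.5) circ [461.3 374.2] 5.4
(0.127, 0.133) 151 [283. 179.] z 0.1293 rect (array([455.7, 353. ]), 9.6, 10.5, -15.9) circ [455.5 352.9] 5.6
(0.127, 0.133) 470 [283. 243.] z 0.1293 rect (array([441. , 298.8]), 21.0, 21.1, -28.6) circ [441.3 298.6] 11.1
(0.075, 0.083) 473 [283. 124.] z 0.0792 rect (array([466.7, 389.6]), 7.9, 53.6, 75.3) circ [466.3 388. ] 26.9
(0.075, 0.083) 765 [282. 201.] z 0.0795 rect (array([443.7, 310.5]), 38.8, 54.8, 76.7) circ [443.4 309.7] 33.0
(0.036, 0.046) 175 [406.  87.] z 0.0423 rect (array([592.3, 387. ]), 10.9, 32.4, -0.0) circ [597.7 387. ] 16.2
(0.036, 0.046) 1491 [290. 110.] z 0.0414 rect (array([466.2, 374.2]), 61.7, 78.0, -17.4) circ [467.  373.9] 49.0
[0.44716336 0.33173024 0.23996899]
```

View pics/w1.png

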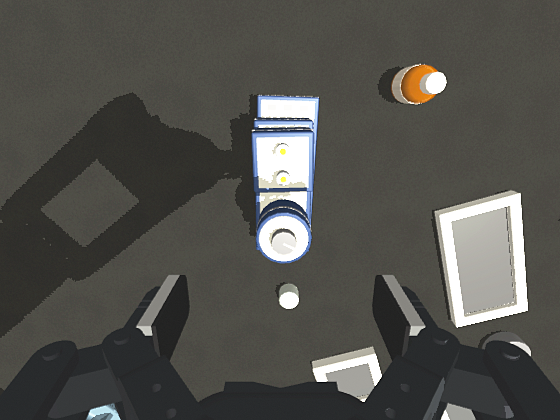

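```bash
python3 -c "
from h import *
go(.4585,.3635,.087,-14.5)"
```

```text
go [ 33.7   2.5 153. ] twist -1.0 alt 179.0 q6 deg 40.0 tilt [-0.001 -0.    -1.   ] t 1.45
```

servo_tool --deltas "20 2 40 -1 -1; 34 2.5 80 -1 -1; 34 2.5 110 -1 -1; 34 2.5 135 -1 -1; 34 2.5 153 -1 -1"

```text
clock: 2.08
position: [0.4581, 0.364, 0.0859]
eef_rot: [0.791, 0.612, -0.001, -0.0]
wrist_force: [-0.8, 1.2, 0.2]
opening: 0.0854
grasp_force: 0.0
```

servo_tool --deltas "0 0 0 0 -1; 0 0 0 0 0; 0 0 0 0 0.3; 0 0 0 0 1; 0 0 0 0 1" --grip_force 25

```text
clock: 2.7
position: [0.4598, 0.3644, 0.0888]
eef_rot: [0.792, 0.611, 0.001, 0.0]
wrist_force: [0.1, -0.7, 6.7]
opening: 0.0499
grasp_force: 28.1
```

servo_tool --deltas "0 0 0 0 1; 0 0 0 0 1; 0 0 0 0 1; 0 0 -3 0 1; 0 0 -8 0 1"

```text
clock: 3.32
position: [0.4585, 0.3636, 0.095]
eef_rot: [0.792, 0.611, -0.001, -0.0]
wrist_force: [0.2, 0.3, -1.3]
opening: 0.0496
grasp_force: 27.4
```

```bash
python3 -c "
from h import *
p,P=cloud('wrist');save(p,'w2.png')
go(.461,-.002,.20,1.8)"
```

```text
go [-353.4   94.7 -104.1] twist -16.5 alt 163.5 q6 deg 41.0 tilt [ 0.  0. -1.] t 3.375
```

View pics/w2.png

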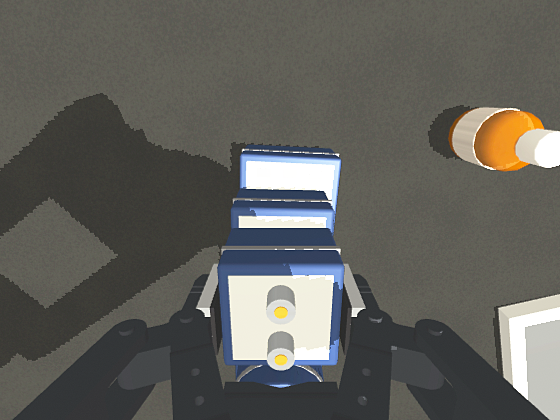

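servo_tool --deltas "0 0 -35 0 1; 0 0 -70 0 1; 0 0 -104 0 1; -45 12 -104 -5 1; -100 27 -104 -10 1"

```text
clock: 4.0
position: [0.4597, 0.2599, 0.1999]
eef_rot: [0.734, 0.679, 0.001, 0.0]
wrist_force: [0.9, -0.8, -1.5]
opening: 0.0497
grasp_force: 27.4
```

```bash
python3 -c "
from h import *
go(.461,-.002,.15,1.8)"
```

```text
go [-261.    21.2   49.8] twist -6.2 alt 173.8 q6 deg 21.0 tilt [ 0.001  0.    -1.   ] t 4.0
```

servo_tool --deltas "-55 5 0 -3 1; -115 10 5 -6 1; -175 16 15 -6 1; -225 20 30 -6 1; -261 21 50 -6 1"

```text
clock: 4.62
position: [0.4596, -0.0038, 0.1495]
eef_rot: [0.7, 0.715, 0.0, 0.001]
wrist_force: [1.4, 0.7, -1.1]
opening: 0.0495
grasp_force: 27.4
```

servo_tool --deltas "0 0 0 0 1; 0 0 0 0 1; 0 0 0 0 1; 0 0 0 0 1; 0 0 0 0 1"

```text
clock: 5.25
position: [0.4595, -0.001, 0.1496]
eef_rot: [0.699, 0.716, 0.0, 0.0]
wrist_force: [0.2, 0.6, -0.9]
opening: 0.0496
grasp_force: 27.2
```

```bash
cat > cr.py <<'E'
from h import *
import sys
n=sys.argv[1]; p,P=cloud('wrist'); save(p,n+'.png')
m=((p.astype(int).min(-1)>150)&(abs(P[...,2]-.015)<.006)).astype(np.uint8)
cs,_=cv2.findContours(m,cv2.RETR_EXTERNAL,cv2.CHAIN_APPROX_NONE)
for c in cs:
    if cv2.contourArea(c)>800: q=P[c[:,0,1],c[:,0,0]]; print(c[:,0].mean(0).round(),rect(q[~np.isnan(q[:,0])]),rect(cast('wrist',c[:,0],.015)))
s=env.state();print(s['position'],np.degrees(np.arctan2(*R.from_quat(s['eef_rot']).as_matrix()[[1,0],1])))
E
python3 cr.py w3
```

```text
[459. 287.] (array([ 636. , -124.8]), 103.0, 159.2, 10.9) (array([ 635.3, -124.3]), 102.3, 158.4, 11.0)
[284. 178.] (array([461.9,   4.4]), 82.0, 92.1, -88.3) (array([461.8,   4.8]), 82.2, 91.7, -88.4)
[508.  82.] (array([654.1, 109.3]), 69.5, 93.3, 1.5) (array([653.4, 108.9]), 68.3, 92.3, 1.3)
[ 0.45941899 -0.00108933  0.1494799 ] 1.359684411191115
```

View pics/w3.png

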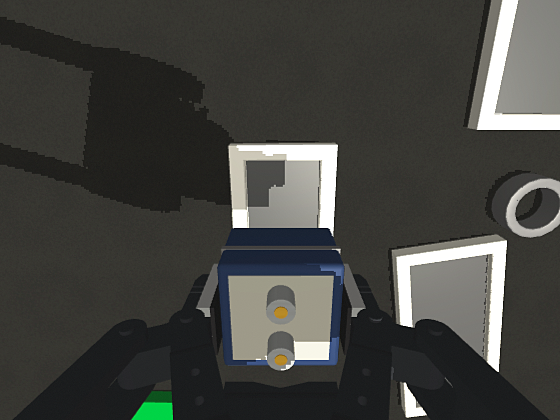

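servo_tool --deltas "0 2 40 0 1; 0 2 80 0 1; 0 2 105 0 1; 0 2 118 0 1; 0 2 124 0 1"

```text
clock: 5.92
position: [0.4614, -0.0014, 0.0251]
eef_rot: [0.699, 0.715, -0.0, -0.0]
wrist_force: [0.7, 0.2, -0.3]
opening: 0.0494
grasp_force: 27.3
```

servo_tool --deltas "0 0 2 0 1; 0 0 4 0 1; 0 0 6 0 1; 0 0 7 0 1; 0 0 7 0 1"

```text
clock: 6.55
position: [0.4613, -0.0015, 0.0183]
eef_rot: [0.699, 0.715, 0.0, 0.0]
wrist_force: [-0.3, 0.0, -1.2]
opening: 0.0495
grasp_force: 27.3
```

```bash
python3 -c "
from h import *
print(env.state()['wrist_force'],env.state()['position'])"
```

```text
[-0.32813844  0.00791221 -1.24058834] [ 0.46129755 -0.00150359  0.01833748]
```

servo_tool --deltas "0 0 0.5 0 1; 0 0 1 0 1; 0 0 1.5 0 1; 0 0 1.5 0 1; 0 0 1.5 0 1"

```text
clock: 7.18
position: [0.4613, -0.0015, 0.0168]
eef_rot: [0.699, 0.715, 0.0, 0.0]
wrist_force: [-0.6, 0.1, -0.7]
opening: 0.0499
grasp_force: 27.4
```

servo_tool --deltas "0 0 0.4 0 1; 0 0 0.8 0 1; 0 0 1.2 0 1; 0 0 1.2 0 1; 0 0 1.2 0 1"

```text
clock: 7.8
position: [0.4613, -0.0015, 0.0167]
eef_rot: [0.699, 0.715, -0.0, -0.0]
wrist_force: [-7.3, 0.9, 15.4]
opening: 0.0497
grasp_force: 29.3
```

servo_tool --deltas "0 0 -1 0 1; 0 0 -1 0 0.3; 0 0 -1 0 0; 0 0 -1 0 -0.5; 0 0 -1 0 -1"

```text
clock: 8.43
position: [0.4612, -0.0015, 0.0164]
eef_rot: [0.699, 0.715, -0.0, -0.0]
wrist_force: [-0.2, 0.3, 0.2]
opening: 0.0797
grasp_force: 0.0
```

servo_tool --deltas "0 0 0 0 -1; 0 0 -15 0 -1; 0 0 -50 0 -1; 0 0 -110 0 -1; 0 0 -160 0 -1"

```text
clock: 9.05
position: [0.4615, -0.0015, 0.1797]
eef_rot: [0.699, 0.715, 0.0, 0.001]
wrist_force: [-0.1, -0.3, -0.5]
opening: 0.0856
grasp_force: 0.0
```

```bash
cat > pl.py <<'E'
from h import *
import sys
p,P=cloud('wrist'); save(p,sys.argv[1]+'.png')
cx,cy=float(sys.argv[2]),float(sys.argv[3]); z=P[...,2]
near=np.hypot(P[...,0]-cx,P[...,1]-cy)<.12
for a in sys.argv[4:]:
    lo,hi=map(float,a.split(','))
    k,l,s,c=cv2.connectedComponentsWithStats(((z>lo)&(z<hi)&near).astype(np.uint8))
    for i in range(1,k):
        if s[i,4]>150:
            q=P[l==i]; print(a,c[i].round(),'z',np.median(q[:,2]).round(4),rect(q))
E
python3 pl.py w4 .461 -.002 .042,.052 .011,.018
python3 -c "
from h import *
go(.441,.300,.20,-15)"
```

```text
.042,.052 [280. 197.] z 0.0474 (array([462. ,  -2.6]), 50.3, 50.4, 1.8)
.011,.018 [280. 179.] z 0.0143 (array([462. ,  -1.1]), 92.1, 92.8, 1.8)
go [302.7 -17.1 -14.8] twist 16.3 alt -163.7 q6 deg -16.0 tilt [ 0.012 -0.003 -1.   ] t 9.1
```

servo_tool --deltas "50 -3 -15 5 -1; 110 -6 -25 10 -1; 170 -10 -25 16 -1; 230 -13 -20 16 -1; 280 -16 -15 16 -1"

```text
clock: 9.72
position: [0.4385, 0.2804, 0.1926]
eef_rot: [0.791, 0.611, 0.001, 0.0]
wrist_force: [0.5, -0.1, 0.3]
opening: 0.0854
grasp_force: 0.0
```

```bash
python3 stack.py w5 .117,.124 .127,.133; python3 -c "
from h import *
go(.441,.299,.15,-15)"
```

```text
(0.117, 0.124) 2964 [277. 195.] z 0.1197 rect (array([441.2, 298.8]), 48.8, 48.9, -60.1) circ [441.  298.7] 24.9
(0.127, 0.133) 794 [277. 202.] z 0.1293 rect (array([441.1, 298.8]), 20.9, 21.3, 4.5) circ [441.1 298.8] 10.9
[0.43710586 0.28487419 0.1919284 ]
go [14.5  0.3 42. ] twist 0.5 alt -179.5 q6 deg 34.0 tilt [ 0.     0.004 -1.   ] t 9.775
```

servo_tool --deltas "14 0 0 0 -1; 14 0 20 0 -1; 14 0 35 0 -1; 14 0 42 0 -1; 14 0 42 0 -1"

```text
clock: 10.4
position: [0.4424, 0.291, 0.1492]
eef_rot: [0.792, 0.611, -0.001, -0.0]
wrist_force: [0.1, 0.4, 0.3]
opening: 0.0854
grasp_force: 0.0
```

```bash
python3 -c "
from h import *
go(.4411,.2988,.0895,-15.5)"
```

```text
go [ 7.2 -3.2 59.7] twist 0.8 alt -179.2 q6 deg 35.0 tilt [-0.001 -0.    -1.   ] t 10.4
```

servo_tool --deltas "7 -3 15 0.8 -1; 7 -3 35 0.8 -1; 7 -3 50 0.8 -1; 7 -3 60 0.8 -1; 7 -3 60 0.8 -1"

```text
clock: 11.02
position: [0.4408, 0.299, 0.0887]
eef_rot: [0.796, 0.605, -0.001, -0.0]
wrist_force: [-0.1, 0.2, 0.4]
opening: 0.0854
grasp_force: 0.0
```

servo_tool --deltas "0 0 0 0 -1; 0 0 0 0 -0.3; 0 0 0 0 0.1; 0 0 0 0 1; 0 0 0 0 1" --grip_force 25

```text
clock: 11.65
position: [0.4417, 0.2993, 0.0902]
eef_rot: [0.796, 0.605, 0.0, 0.0]
wrist_force: [-0.4, -0.6, 5.1]
opening: 0.0494
grasp_force: 26.3
```

servo_tool --deltas "0 0 0 0 1; 0 0 0 0 1; 0 0 0 0 1; 0 0 -4 0 1; 0 0 -10 0 1"

```text
clock: 12.28
position: [0.4408, 0.2989, 0.0993]
eef_rot: [0.796, 0.605, -0.001, -0.0]
wrist_force: [-0.1, -0.5, -1.3]
opening: 0.0493
grasp_force: 26.2
```

servo_tool --deltas "0 0 -20 0 1; 0 0 -40 0 1; 0 0 -60 0 1; 0 0 -80 0 1; 0 0 -80 0 1"

```text
clock: 12.9
position: [0.4424, 0.2996, 0.1812]
eef_rot: [0.796, 0.605, 0.002, 0.0]
wrist_force: [0.5, 0.2, -2.4]
opening: 0.0492
grasp_force: 26.3
```

```bash
python3 -c "
from h import *
p,P=cloud('wrist')
k=(P[...,2]>.17)&(P[...,2]<.25); 
Z=P[...,2]
for lo in np.arange(.12,.24,.01): 
  q=P[(Z>lo)&(Z<lo+.01)&(np.hypot(P[...,0]-.441,P[...,1]-.299)<.03)]
  if len(q)>50: print(lo.round(3),len(q),q.mean(0).round(4),rect(q))
go(.4475,-.321,.18,-15)"
```

```text
0.17 511 [0.4481 0.3189 0.1762] (array([446.4, 315.3]), 16.5, 46.8, 76.8)
0.18 859 [0.4472 0.318  0.1854] (array([445.1, 313.8]), 20.2, 54.7, 74.7)
0.19 1203 [0.4455 0.3173 0.1956] (array([445.1, 313.9]), 21.5, 54.9, 73.8)
0.2 2636 [0.445  0.3113 0.2071] (array([443.3, 299.1]), 50.2, 54.2, 85.6)
0.21 7472 [0.4431 0.3029 0.2124] (array([442.8, 299.2]), 49.3, 54.5, 83.4)
0.22 2099 [0.4416 0.301  0.221 ] (array([441.8, 300.5]), 23.9, 56.7, 73.1)
0.23 419 [0.4355 0.3141 0.2362] (array([444.5, 311.6]), 2.4, 54.5, 74.4)
go [-5.961e+02  1.714e+02 -4.000e-01] twist -0.5 alt 179.5 q6 deg 37.0 tilt [ 0.001  0.    -1.   ] t 12.95
```

servo_tool --deltas "-40 11 0 0 1; -90 26 0 0 1; -145 42 0 0 1; -200 58 0 0 1; -255 73 0 0 1"

```text
clock: 13.58
position: [0.4426, 0.0323, 0.1785]
eef_rot: [0.796, 0.605, -0.0, -0.001]
wrist_force: [0.6, 0.4, -1.4]
opening: 0.0492
grasp_force: 26.3
```

servo_tool --deltas "-55 16 0 0 1; -110 32 0 0 1; -165 47 0 0 1; -220 63 0 0 1; -260 75 0 0 1"

```text
clock: 14.2
position: [0.4455, -0.2387, 0.1783]
eef_rot: [0.796, 0.605, -0.0, -0.001]
wrist_force: [-0.7, -0.1, -1.7]
opening: 0.0492
grasp_force: 26.3
```

servo_tool --deltas "-25 7 0 0 1; -40 12 0 0 1; -40 12 0 0 1; -40 12 0 0 1; -40 12 0 0 1"

```text
clock: 14.82
position: [0.4474, -0.2773, 0.1795]
eef_rot: [0.796, 0.606, 0.0, -0.0]
wrist_force: [-0.1, 1.0, -1.8]
opening: 0.0494
grasp_force: 26.3
```

```bash
python3 cr.py w6; python3 -c "
from h import *
go(.4475,-.321,.028,-15)"
```

```text
[297. 211.] (array([ 447.6, -320.3]), 92.2, 92.5, -0.1) (array([ 447.8, -319.8]), 91.7, 93.0, -0.1)
[484.  63.] (array([ 650.5, -197.8]), 103.6, 114.7, 11.2) (array([ 649.9, -198. ]), 102.4, 113.8, 10.9)
[ 0.44744556 -0.27742073  0.17964028] -15.416807690368339
go [-42.   11.6 151.6] twist -0.4 alt 179.6 q6 deg -29.0 tilt [ 0.  0. -1.] t 14.875
```

View pics/w6.png

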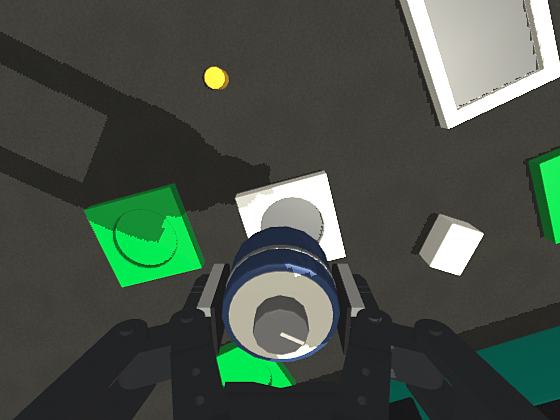

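servo_tool --deltas "-30 8 20 0 1; -41 12 60 0 1; -41 12 100 0 1; -41 12 135 0 1; -41 12 150 0 1"

```text
clock: 15.5
position: [0.447, -0.3196, 0.0277]
eef_rot: [0.796, 0.606, -0.0, -0.002]
wrist_force: [-0.2, 0.8, -0.6]
opening: 0.0492
grasp_force: 26.4
```

servo_tool --deltas "0 0 3 0 1; 0 0 6 0 1; 0 0 8 0 1; 0 0 9 0 1; 0 0 9 0 1"

```text
clock: 16.12
position: [0.448, -0.3213, 0.021]
eef_rot: [0.796, 0.605, 0.0, 0.0]
wrist_force: [0.6, 0.9, -1.9]
opening: 0.049
grasp_force: 26.4
```

servo_tool --deltas "0 0 0.4 0 1; 0 0 0.8 0 1; 0 0 1.2 0 1; 0 0 1.6 0 1; 0 0 1.6 0 1"

```text
clock: 16.75
position: [0.4478, -0.3211, 0.0189]
eef_rot: [0.796, 0.605, -0.0, -0.0]
wrist_force: [-0.3, 0.5, -1.7]
opening: 0.0493
grasp_force: 26.4
```

servo_tool --deltas "0 0 0.4 0 1; 0 0 0.8 0 1; 0 0 1.2 0 1; 0 0 1.2 0 1; 0 0 1.2 0 1"

```text
clock: 17.38
position: [0.4479, -0.3212, 0.0182]
eef_rot: [0.796, 0.605, -0.0, 0.0]
wrist_force: [-4.0, 1.5, 5.5]
opening: 0.0491
grasp_force: 27.0
```

Contact. Release.

servo_tool --deltas "0 0 -0.5 0 1; 0 0 -0.5 0 0.3; 0 0 -0.5 0 0; 0 0 -0.5 0 -0.5; 0 0 -0.5 0 -1"

```text
clock: 18.0
position: [0.4479, -0.3212, 0.0183]
eef_rot: [0.796, 0.605, 0.0, 0.0]
wrist_force: [0.0, 0.9, -0.4]
opening: 0.0799
grasp_force: 0.0
```

servo_tool --deltas "0 0 0 0 -1; 0 0 -15 0 -1; 0 0 -50 0 -1; 0 0 -110 0 -1; 0 0 -165 0 -1"

```text
clock: 18.62
position: [0.4479, -0.3212, 0.1863]
eef_rot: [0.796, 0.605, 0.0, 0.001]
wrist_force: [0.1, -0.7, -0.4]
opening: 0.0856
grasp_force: 0.0
```

```bash
python3 pl.py w7 .4476 -.320 .042,.052 .011,.018; python3 -c "
from h import *
go(.4475,.29,.20,-15.5)"
```

```text
.042,.052 [280. 194.] z 0.0477 (array([ 447.9, -321.5]), 48.7, 49.2, 81.1)
.011,.018 [279. 180.] z 0.0143 (array([ 447.5, -320.5]), 92.3, 92.6, -0.2)
.011,.018 [170. 199.] z 0.0142 (array([ 336. , -299.2]), 16.5, 79.9, -0.2)
go [ 591.  -167.1  -11.5] twist 0.0 alt -180.0 q6 deg -32.0 tilt [ 0.009 -0.01  -1.   ] t 18.675
```

servo_tool --deltas "50 -14 -10 0 -1; 105 -30 -11 0 -1; 165 -47 -11 0 -1; 220 -62 -11 0 -1; 280 -79 -11 0 -1"

```text
clock: 19.3
position: [0.4466, -0.0287, 0.1954]
eef_rot: [0.796, 0.605, 0.001, 0.001]
wrist_force: [1.9, 1.0, 0.1]
opening: 0.0854
grasp_force: 0.0
```

servo_tool --deltas "60 -17 0 0 -1; 120 -34 0 0 -1; 180 -51 0 0 -1; 240 -68 0 0 -1; 290 -82 0 0 -1"

```text
clock: 19.92
position: [0.4448, 0.2737, 0.1954]
eef_rot: [0.796, 0.606, 0.001, 0.0]
wrist_force: [1.2, 0.5, -0.2]
opening: 0.0855
grasp_force: 0.0
```

servo_tool --deltas "15 -4 0 0 -1; 20 -6 0 0 -1; 20 -6 0 0 -1; 20 -6 0 0 -1; 20 -6 0 0 -1"

```text
clock: 20.55
position: [0.4449, 0.2911, 0.1944]
eef_rot: [0.796, 0.605, 0.0, 0.0]
wrist_force: [-0.3, 0.8, -0.1]
opening: 0.0854
grasp_force: 0.0
```

```bash
python3 stack.py w8 .075,.083 .036,.046; python3 -c "
from h import *
go(.4475,.329,.052,-15.5)"
```

```text
(0.075, 0.083) 11150 [272. 148.] z 0.0795 rect (array([449.7, 330.8]), 54.1, 130.0, -16.0) circ [449.7 331. ] 69.2
(0.036, 0.046) 296 [423.  35.] z 0.042 rect (array([592.2, 386.6]), 11.1, 32.1, 0.5) circ [597.5 386.7] 16.0
(0.036, 0.046) 2530 [286.  88.] z 0.0413 rect (array([452.6, 330.5]), 61.6, 169.7, -17.4) circ [452.2 330.3] 89.5
[0.44483367 0.29122958 0.19437856]
go [ 37.1  -7.6 142.4] twist -0.1 alt 179.9 q6 deg 36.0 tilt [ 0. -0. -1.] t 20.6
```

View pics/w8.png

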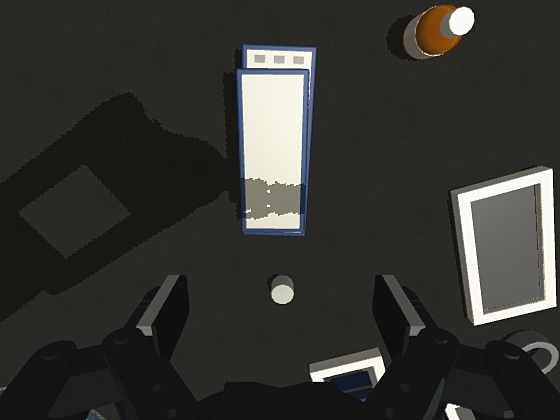

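servo_tool --deltas "25 -4 20 0 -1; 39.5 -6 60 0 -1; 39.5 -6 100 0.5 -1; 39.5 -6 130 0.5 -1; 39.5 -6 142 0.5 -1"

```text
clock: 21.22
position: [0.4482, 0.3308, 0.0504]
eef_rot: [0.799, 0.602, -0.002, -0.0]
wrist_force: [-0.0, -0.3, 0.4]
opening: 0.0854
grasp_force: 0.0
```

servo_tool --deltas "0 0 0 0 -1; 0 0 0 0 -0.3; 0 0 0 0 0; 0 0 0 0 1; 0 0 0 0 1" --grip_force 45

```text
clock: 21.85
position: [0.4505, 0.3322, 0.054]
eef_rot: [0.799, 0.602, 0.001, 0.0]
wrist_force: [-0.7, -0.2, 6.8]
opening: 0.0529
grasp_force: 49.6
```

servo_tool --deltas "0 0 0 0 1; 0 0 0 0 1; 0 0 0 0 1; 0 0 -4 0 1; 0 0 -10 0 1"

```text
clock: 22.48
position: [0.4488, 0.3315, 0.0622]
eef_rot: [0.799, 0.602, -0.001, -0.0]
wrist_force: [0.2, -0.3, -2.6]
opening: 0.0533
grasp_force: 48.5
```

servo_tool --deltas "0 0 -20 0 1; 0 0 -40 0 1; 0 0 -65 0 1; 0 0 -90 0 1; 0 0 -100 0 1"

```text
clock: 23.1
position: [0.45, 0.332, 0.1639]
eef_rot: [0.799, 0.602, 0.001, 0.0]
wrist_force: [-1.2, 1.0, -3.5]
opening: 0.0534
grasp_force: 48.6
```

```bash
python3 -c "
from h import *
p,P=cloud('wrist');save(p,'w9.png')
go(.6656,.147,.16,1)"
```

```text
go [-118.7  258.1    4.9] twist -17.0 alt 163.0 q6 deg 40.0 tilt [ 0.003  0.001 -1.   ] t 23.15
```

View pics/w9.png

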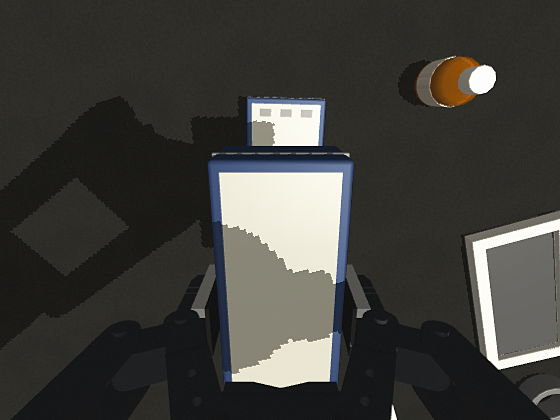

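servo_tool --deltas "-18 40 0 -3 1; -40 90 0 -7 1; -65 142 0 -11 1; -90 195 0 -15 1; -108 235 0 -17 1"

```text
clock: 23.78
position: [0.6464, 0.161, 0.1607]
eef_rot: [0.701, 0.713, -0.001, -0.001]
wrist_force: [0.5, -0.3, -2.7]
opening: 0.053
grasp_force: 48.6
```

servo_tool --deltas "0 0 0 0 1; 0 0 0 0 1; 0 0 0 0 1; 0 0 0 0 1; 0 0 0 0 1"

```text
clock: 24.4
position: [0.6451, 0.1638, 0.1625]
eef_rot: [0.701, 0.714, 0.0, 0.0]
wrist_force: [0.5, 0.1, -2.6]
opening: 0.0532
grasp_force: 48.9
```

```bash
python3 cr.py w10; python3 -c "
from h import *
go(.6656,.147,.03,1)"
```

```text
[103. 310.] (array([461.2,  25.5]), 43.9, 95.0, -85.2) (array([461.9,  23.6]), 44.5, 92.4, -87.7)
[325. 161.] (array([666.8, 162.2]), 93.7, 141.7, 1.5) (array([666.5, 162.4]), 93.4, 141.3, 1.2)
[0.64523459 0.16366252 0.16249871] 1.049036281144788
go [-17.   20.  132.5] twist 0.0 alt -180.0 q6 deg 3.0 tilt [ 0.  0. -1.] t 24.45
```

servo_tool --deltas "-15 21 10 0 1; -15 21 50 0 1; -15 21 90 0 1; -15 21 115 0 1; -15 21 130 0 1"

```text
clock: 25.08
position: [0.6658, 0.1486, 0.0306]
eef_rot: [0.701, 0.713, -0.001, -0.001]
wrist_force: [-0.6, 0.1, -2.7]
opening: 0.0533
grasp_force: 48.9
```

servo_tool --deltas "0 0 3 0 1; 0 0 6 0 1; 0 0 8 0 1; 0 0 9.5 0 1; 0 0 9.5 0 1"

```text
clock: 25.7
position: [0.6668, 0.1485, 0.023]
eef_rot: [0.701, 0.713, 0.0, 0.0]
wrist_force: [0.1, -0.0, -3.4]
opening: 0.0532
grasp_force: 48.9
```

servo_tool --deltas "0 0 0.4 0 1; 0 0 0.8 0 1; 0 0 1.2 0 1; 0 0 1.6 0 1; 0 0 1.6 0 1"

```text
clock: 26.32
position: [0.6667, 0.1485, 0.0211]
eef_rot: [0.701, 0.713, -0.0, -0.0]
wrist_force: [-0.0, -0.6, -2.9]
opening: 0.053
grasp_force: 48.9
```

servo_tool --deltas "0 0 0.4 0 1; 0 0 0.8 0 1; 0 0 1.2 0 1; 0 0 1.5 0 1; 0 0 1.5 0 1"

```text
clock: 26.95
position: [0.6668, 0.1485, 0.0201]
eef_rot: [0.701, 0.713, 0.0, 0.0]
wrist_force: [-1.4, 0.1, 1.2]
opening: 0.053
grasp_force: 49.5
```

Contact (force rose from −3 to +1 N). Half a millimetre more, then release.

servo_tool --deltas "0 0 0.4 0 1; 0 0 0.4 0 0.3; 0 0 0.4 0 0; 0 0 0.4 0 -0.5; 0 0 0 0 -1"

```text
clock: 27.58
position: [0.6671, 0.1485, 0.0197]
eef_rot: [0.701, 0.713, 0.0, 0.0]
wrist_force: [-0.7, -1.6, -0.4]
opening: 0.0799
grasp_force: 0.0
```

servo_tool --deltas "0 0 0 0 -1; 0 0 -15 0 -1; 0 0 -50 0 -1; 0 0 -110 0 -1; 0 0 -170 0 -1"

```text
clock: 28.2
position: [0.6666, 0.1485, 0.1923]
eef_rot: [0.701, 0.713, 0.0, 0.0]
wrist_force: [0.4, -0.1, -0.2]
opening: 0.0856
grasp_force: 0.0
```

```bash
python3 pl.py w11 .6666 .148 .040,.052 .011,.018; python3 -c "
from h import *
go(.4515,.295,.18,-17.4)"
```

```text
.040,.052 [281. 188.] z 0.0455 (array([667.3, 146.9]), 54.1, 129.5, 1.0)
.011,.018 [280. 166.] z 0.0142 (array([666.5, 147.7]), 94.3, 170.2, 1.2)
go [ 150.  -217.5   20.2] twist 18.4 alt -161.6 q6 deg 2.0 tilt [ 0.015  0.001 -1.   ] t 28.25
```

Short unit is in. Back to the long unit.

servo_tool --deltas "25 -35 0 4 -1; 55 -80 5 9 -1; 85 -125 10 14 -1; 120 -175 15 18.4 -1; 150 -217 20 18.4 -1"

```text
clock: 28.88
position: [0.4455, 0.2957, 0.1705]
eef_rot: [0.806, 0.592, 0.001, 0.0]
wrist_force: [-0.7, 0.3, 0.5]
opening: 0.0852
grasp_force: 0.0
```

servo_tool --deltas "0 0 0 0 -1; 0 0 0 0 -1; 0 0 0 0 -1; 0 0 0 0 -1; 0 0 0 0 -1"

```text
clock: 29.5
position: [0.4477, 0.2942, 0.1696]
eef_rot: [0.806, 0.592, -0.0, -0.0]
wrist_force: [0.2, 0.4, 0.4]
opening: 0.0855
grasp_force: 0.0
```

```bash
python3 stack.py w12 .036,.046; python3 -c "
from h import *
go(.451,.3305,.014,-17.4)"
```

```text
(0.036, 0.046) 375 [428.  30.] z 0.0422 rect (array([592.2, 386.8]), 11.2, 32.3, 0.4) circ [597.7 386.8] 16.2
(0.036, 0.046) 15184 [272. 144.] z 0.0415 rect (array([452.3, 330.9]), 62.2, 169.0, -17.5) circ [452.2 330.8] 89.1
[0.44751733 0.29428764 0.16957962]
go [ 35.6  -7.5 155.6] twist -0.0 alt 180.0 q6 deg 38.0 tilt [-0. -0. -1.] t 29.55
```

servo_tool --deltas "20 -4 30 0 -1; 36 -6 80 0 -1; 36.5 -6.4 120 0 -1; 36.5 -6.4 148 0 -1; 36.5 -6.4 158 0 -1"

```text
clock: 30.18
position: [0.4507, 0.3307, 0.0097]
eef_rot: [0.806, 0.592, -0.002, -0.0]
wrist_force: [-0.1, -0.2, 0.7]
opening: 0.085
grasp_force: 0.0
```

servo_tool --deltas "0 0 1 0 -1; 0 0 1 0 -0.6; 0 0 1 0 -0.3; 0 0 1 0 0; 0 0 1 0 1" --grip_force 70

```text
clock: 30.8
position: [0.4531, 0.332, 0.0125]
eef_rot: [0.806, 0.592, 0.001, 0.0]
wrist_force: [-1.6, -0.5, 6.1]
opening: 0.0608
grasp_force: 79.8
```

servo_tool --deltas "0 0 0 0 1; 0 0 0 0 1; 0 0 0 0 1; 0 0 -4 0 1; 0 0 -10 0 1"

```text
clock: 31.42
position: [0.4508, 0.3309, 0.0201]
eef_rot: [0.806, 0.592, -0.001, -0.0]
wrist_force: [-0.2, 0.6, -7.6]
opening: 0.061
grasp_force: 78.1
```

servo_tool --deltas "0 0 -20 0 1; 0 0 -45 0 1; 0 0 -75 0 1; 0 0 -105 0 1; 0 0 -120 0 1"

```text
clock: 32.05
position: [0.4523, 0.3316, 0.1422]
eef_rot: [0.806, 0.592, 0.001, 0.0]
wrist_force: [1.1, -0.1, -7.6]
opening: 0.061
grasp_force: 78.6
```

```bash
python3 -c "
from h import *
p,P=cloud('wrist');save(p,'w13.png')
go(.6406,-.1514,.15,11)"
```

```text
go [-405.2  323.5   -6.5] twist -28.4 alt 151.6 q6 deg 42.0 tilt [ 0.003  0.001 -1.   ] t 32.1
```

View pics/w13.png

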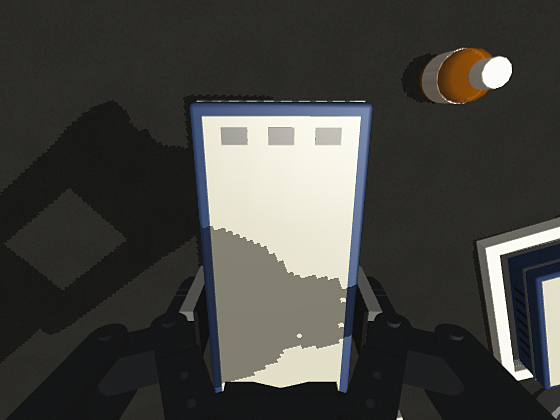

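servo_tool --deltas "-30 24 -6 -3 1; -68 54 -6 -6 1; -108 86 -6 -9 1; -148 118 -6 -12 1; -190 152 -6 -15 1"

```text
clock: 32.72
position: [0.5396, 0.1033, 0.1453]
eef_rot: [0.721, 0.693, -0.001, -0.001]
wrist_force: [0.4, -0.2, -6.7]
opening: 0.0605
grasp_force: 78.6
```

```bash
python3 -c "
from h import *
go(.6406,-.1514,.15,11)"
```

```text
go [-250.4  111.    -5. ] twist -13.3 alt 166.7 q6 deg 1.0 tilt [-0.002  0.    -1.   ] t 32.725
```

servo_tool --deltas "-45 20 -4 -3 1; -95 43 -4 -6 1; -145 65 -4 -9 1; -190 86 -4 -12 1; -225 101 -4 -13.3 1"

```text
clock: 33.35
position: [0.6313, -0.1264, 0.1487]
eef_rot: [0.637, 0.771, -0.0, -0.001]
wrist_force: [0.3, 0.9, -7.4]
opening: 0.0609
grasp_force: 78.6
```

servo_tool --deltas "0 0 0 0 1; 0 0 0 0 1; 0 0 0 0 1; 0 0 0 0 1; 0 0 0 0 1"

```text
clock: 33.98
position: [0.6317, -0.1237, 0.1509]
eef_rot: [0.636, 0.771, 0.0, 0.0]
wrist_force: [-0.9, -0.5, -7.1]
opening: 0.0606
grasp_force: 78.9
```

```bash
python3 cr.py w14; python3 -c "
from h import *
print(cast('wrist',[[0,0]],0)*0+0 if 0 else '')
go(.641,-.151,.03,11)"
```

```text
[ 63. 317.] (array([ 447.3, -308.2]), 69.2, 92.7, -90.0) (array([ 448.1, -307.9]), 68.8, 91.9, -90.0)
[62. 49.] (array([447. , -37.4]), 20.9, 61.4, 89.9) (array([448. , -37.4]), 20.9, 61.1, -89.9)
[ 0.63175296 -0.12387342  0.15088629] 10.94957681785603

go [-28.4   3.9 120.9] twist -0.1 alt 179.9 q6 deg -33.0 tilt [ 0. -0. -1.] t 34.025
```

View pics/w14.png

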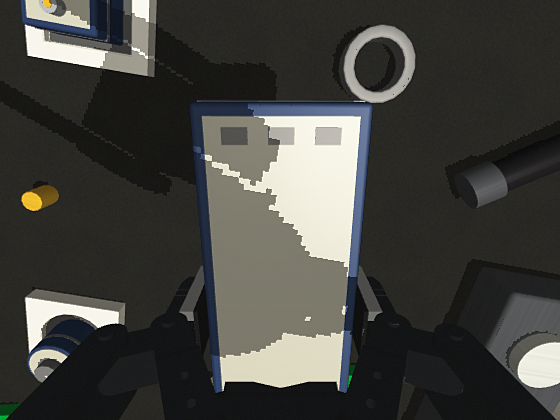

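servo_tool --deltas "-20 3 10 0 1; -28 4 45 0 1; -28 4 80 0 1; -28 4 105 0 1; -28 4 120 0 1"

```text
clock: 34.65
position: [0.6401, -0.1516, 0.0284]
eef_rot: [0.637, 0.771, -0.0, -0.001]
wrist_force: [-0.8, 0.3, -6.0]
opening: 0.0606
grasp_force: 78.7
```

servo_tool --deltas "0 0 3 0 1; 0 0 6 0 1; 0 0 8 0 1; 0 0 9 0 1; 0 0 9 0 1"

```text
clock: 35.28
position: [0.6411, -0.1511, 0.0221]
eef_rot: [0.637, 0.771, 0.0, 0.0]
wrist_force: [0.0, -0.1, -6.3]
opening: 0.0609
grasp_force: 78.7
```

servo_tool --deltas "0 0 0.4 0 1; 0 0 0.8 0 1; 0 0 1.2 0 1; 0 0 1.4 0 1; 0 0 1.4 0 1"

```text
clock: 35.9
position: [0.6409, -0.1511, 0.0206]
eef_rot: [0.637, 0.771, -0.0, 0.0]
wrist_force: [-2.5, 0.8, -3.4]
opening: 0.0604
grasp_force: 79.5
```

servo_tool --deltas "0 0 0.2 0 1; 0 0 0.4 0 1; 0 0 0.6 0 1; 0 0 0.6 0 1; 0 0 0.6 0 1"

```text
clock: 36.52
position: [0.641, -0.1511, 0.0206]
eef_rot: [0.637, 0.771, -0.0, 0.0]
wrist_force: [-6.0, 1.8, 5.2]
opening: 0.0608
grasp_force: 80.5
```

servo_tool --deltas "0 0 0 0 0.2; 0 0 0 0 -0.2; 0 0 0 0 -0.5; 0 0 -0.5 0 -0.8; 0 0 -0.5 0 -1"

```text
clock: 37.15
position: [0.6415, -0.1513, 0.0206]
eef_rot: [0.637, 0.771, 0.0, 0.001]
wrist_force: [0.2, 0.7, 0.1]
opening: 0.0854
grasp_force: 0.0
```

servo_tool --deltas "0 0 0 0 -1; 0 0 0 0 -1; 0 0 -20 0 -1; 0 0 -60 0 -1; 0 0 -110 0 -1"

```text
clock: 37.78
position: [0.6404, -0.1509, 0.1317]
eef_rot: [0.637, 0.771, -0.0, -0.001]
wrist_force: [0.6, -0.3, 0.4]
opening: 0.0853
grasp_force: 0.0
```

servo_tool --deltas "-20 0 -50 0 -1; -20 0 -90 0 -1; -20 0 -90 0 -1; -20 0 -90 0 -1; -20 0 -90 0 -1"

```text
clock: 38.4
position: [0.6438, -0.1702, 0.2186]
eef_rot: [0.637, 0.771, -0.0, -0.001]
wrist_force: [0.2, -0.3, -0.8]
opening: 0.0852
grasp_force: 0.0
```

```bash
python3 pl.py w15 .641 -.151 .042,.056 .011,.018; python3 -c "
from h import *
p,P=cloud('side');save(p,'side1.png')
p,P=cloud('top');save(p,'top1.png')
b=P[170:205,95:130]; k=b[...,2]>.05; print('bottle',b[k].mean(0))
for n,x,y in [('sq',.4615,-.0015),('rd',.4478,-.321),('sh',.667,.147),('lg',.641,-.151)]:
  q=P[np.hypot(P[...,0]-x,P[...,1]-y)<.02]; print(n,np.median(q[:,2]).round(4))"
```

```text
.042,.056 [282. 159.] z 0.0495 (array([ 641.8, -152.7]), 62.1, 169.2, 10.8)
.011,.018 [282. 133.] z 0.0142 (array([ 641.2, -150.5]), 102.4, 209.7, 10.9)
bottle [0.60211077 0.38350199 0.06381758]
sq 0.6091
rd 0.0495
sh 0.0455
lg 0.5761
```

View pics/side1.png

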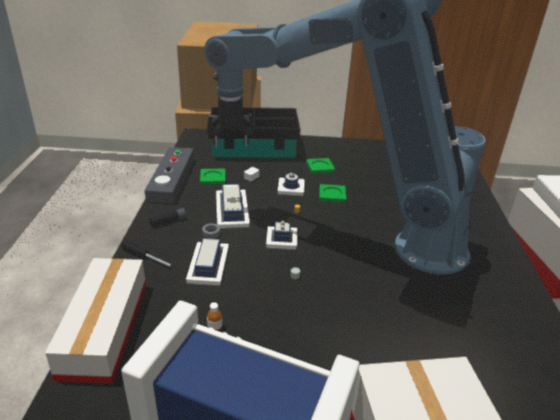

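View pics/w15.png

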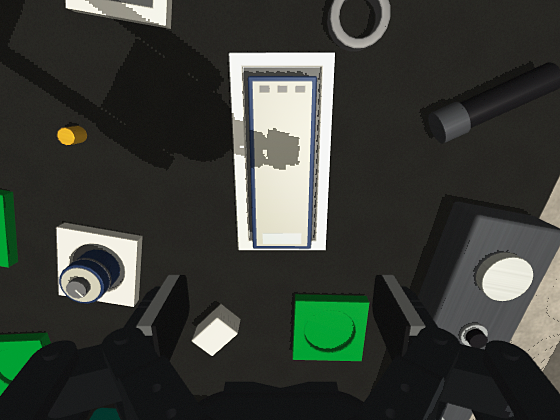

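All four units sit in their own cradles: long at side-view pixel (232,203), short (208,257), round (291,183) and square (282,234). The bottle is unmoved at (214,317).

```bash
python3 -c "
from h import *
print(env.job_done())"
```

```text
the job is handed in; nothing more can be done
None
```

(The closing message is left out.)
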